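# Touch test of a reactor stand's curved trip rail

### The arm

A 6-joint arm with a two-finger parallel gripper is mounted at the origin on the work surface. World frame = base frame: x ahead of the robot, y to its left, z up, the work surface at z = 0. Lengths are in m, angles in rad, forces in N, time in s.
With the tool pointing down it reaches from about 0.425 to 0.95 m from the base axis. Payload 3.5 kg.
Tool frame: the origin (TCP) lies between the finger pads; the fingertips stand 25 mm ahead of it and the grasp point (between the pads) lies 6 mm ahead of it; z points along the fingers, y is the line along which they close (so a half turn about z gives the same grasp; the last joint's range is limited). The gripper opens to 85 mm and grips with 20 to 120 N. Pads are 22 mm wide; open, the fingers measure 114 mm over their backs; the gripper's body (76 mm by 85 mm) begins 54 mm behind the grasp point. The pads swing forward as they close: fully open they stand 13 mm farther back than shut.
Start: joints at [-1.32, 0.286, 1.577, -0, 1.279, -0.15], TCP at [0.263, -0.621, 0.256] pointing down, gripper open.
Joint ranges: [-2.77, 2.77], [-0.9, 2.22], [0.21, 2.48], [-1.53, 4.67], [0.24, 2.81], [-2.84, 2.84]. Speed limits (rad/s): [2.79, 2.79, 3.14, 3.14, 3.14, 3.14].

### API

Orientations are given as a rotation vector (axis times angle).
In Python, from cell import r gives the robot as it stands.
- The arm moves only by the shell command python3 -m inch 'ROWS' [FORCE]. ROWS is JSON, a list of rows, each a list of 7 numbers: the shift along the tool's x, y, z normalised to -1 to 1, where 1 is 0.15 m, then the turn, a rotation vector about the tool's x, y, z normalised to -1 to 1, where 1 is pi rad, then the opening, from -1 (shut) to 1 (fully open). A call has 1 to 12 rows; each row is the pose to reach, as a shift and turn from the pose commanded when the call began, along the tool's axes at that moment, turning the shorter way round; what a row does not reach only later rows make up. A row lasts 1/8 s, in which the tool goes at most 62.5 mm and 10.7 degrees, less where a joint would pass 70% of its speed; a pose out of reach is approached as far as the arm can. A call with a number of a shift or a turn outside -1 to 1 is refused whole. A call with a gripper value outside its range is refused whole. The fingers move at their own pace and stop on an object; FORCE is the grip in N (left out, the last holds). Time passes only in rows, so rows that repeat a pose let the fingers close. It gives the time, the measured TCP pose, the force, the opening and the grip force at its end, in the units of the state.
- r.state(): the state, without advancing time (a new reading comes with each control period).
- r.grab_frame(name): name is "scene" or "top" or "wrist"; returns a dict with "img" (384x512x3 uint8, red, green, blue), "intrinsics" (3x3 intrinsics, pixels), "extrinsics" (4x4, takes a point from world to camera coordinates). Camera axes: x right, y down, z forward; pixel columns grow to the right and rows downward; lengths in m; the calibration is good to about 2 mm. A picture is of the moment at which its call begins. There is no depth.
- r.hand_in(): hands the job in; it is judged then, once.
The state is a dict: "time": time; "joints": joint angles; "joint_vel": joint speeds; "joint_efforts": joint torques, N m; "tool_pos": TCP position; "orientation": TCP orientation; "contact_force": force on the tool from outside, world axes, zero at the start; "moment": the same for the moment, N m; "finger_gap": finger opening in m; "grasp_force": force on a finger pad.
Only numpy, scipy, OpenCV 4.12 (cv2) and the standard library are available. Lean on these libraries where they do the work, as an engineer would, in place of code of your own. Each camera call takes 0.05 s, during which the arm holds its last target. There are 200 camera calls.

### The job

Test the sprung steel trip rail that curves round the front of the reactor heating stand: with the closed fingertips press it lightly down next to its ball end and run the fingertips along the whole curve to its plain end in one stroke, keeping the rail pressed all the way but never down to its stop. Do not pinch the rail or pull it up. Then lift off so that it springs back up, leaving the vials, wrench and other things around it where they stand.

Things in the scene. Friction and masses are not known exactly. Their poses are not given: they have to be found in the camera images.
- rail (a joint): How far the sprung trip rail is pushed down, in m: 0 at rest, grows as it is pressed straight down, 0.014 is the bottom stop. Its spring takes about 0.5 N per mm (7 mm: 3.5 N) and brings it back. The rail goes down level, as one, wherever it is pressed. It can also be pulled up by 4 mm (negative), which must not happen.
- stand: The low reactor heating stand, fixed to the table: a dark steel base plate 330 mm (x) by 310 mm (y), its top 40 mm above the table, with a round aluminium heater of 84 mm diameter in the middle (top 80 mm above the table) and a grey console along the rear +x side (90 mm high; a knob on it reaches 106 mm). Origin on the table under the heater's axis; z up; its front, with the rail, looks to its own -x.
- mark0 (a point): Point 0 of 0 to 6 along the top of the trip rail (on its upper surface, 90 mm above the table when the rail is up; it moves down with the rail). One end of the stroke, the START, next to the ball. 
- mark1 (a point): Point 1 of 0 to 6 along the top of the trip rail (on its upper surface, 90 mm above the table when the rail is up; it moves down with the rail). The rail is a bare steel bar 10 mm thick, bent to a level arc of 120 mm radius around the heater's axis, on the stand's front side, carried by four thin pins under it.
- mark2 (a point): Point 2 of 0 to 6 along the top of the trip rail (on its upper surface, 90 mm above the table when the rail is up; it moves down with the rail). In the stand's own axes, point k lies at x = -120 cos(a), y = 120 sin(a) mm with a = 66 - 22 k degrees: 46 mm from point to point. The rail ends at a = 84 (ball) and -78 (plain) degrees.
- mark3 (a point): Point 3 of 0 to 6 along the top of the trip rail (on its upper surface, 90 mm above the table when the rail is up; it moves down with the rail). The middle of the rail, foremost on the stand. 
- mark4 (a point): Point 4 of 0 to 6 along the top of the trip rail (on its upper surface, 90 mm above the table when the rail is up; it moves down with the rail). 
- mark5 (a point): Point 5 of 0 to 6 along the top of the trip rail (on its upper surface, 90 mm above the table when the rail is up; it moves down with the rail). 
- mark6 (a point): Point 6 of 0 to 6 along the top of the trip rail (on its upper surface, 90 mm above the table when the rail is up; it moves down with the rail). The other end of the stroke, the FINISH, near the plain end without a ball. 
- ball (a point): Centre of the steel ball, 26 mm in diameter, fixed on one end of the rail (the start end, at the stand's +y side); 38 mm from point 0 along the rail. The other end is plain.
- vial_a: Bystander, leave it alone: small capped amber vial, 22 mm diameter, 30 mm tall, standing loose on the stand's base plate between heater and rail (its top is 20 mm lower than the rail's). Origin under its centre.
- vial_b: Bystander, leave it alone: second vial of the same kind, also standing loose on the base plate between heater and rail. Origin under its centre.
- wrench: Bystander, leave it alone: steel wrench lying on the table on the stand's -y side, about 180 mm long. Origin under its middle.
- jar: Bystander, leave it alone: jar, 60 mm diameter, 85 mm tall, on the table on the stand's +y side. Origin under its centre.
- beaker: Bystander, leave it alone: open glass beaker, 70 mm diameter, 80 mm tall, on the table on the stand's +y side. Origin under its centre.
- seal: Bystander, leave it alone: flat black rubber seal ring, 60 mm diameter, 6 mm thick, on the table on the stand's +y side. Origin under its centre.
- fitting: Bystander, leave it alone: small brass fitting, 28 mm diameter, 34 mm tall, on the table on the stand's -y side. Origin under its centre.

How it is judged:
By the outcome, as a careful person would: the job done as asked, in the order asked, and still so for the second after the job is handed in, with the robot touching nothing.
It also fails if it takes over 48 s, if anything falls off the work surface, if the arm or the gripper's body presses on something with over 40 N, if the wrist force passes 120 N, or if a joint passes its speed limit or range.

## Working session

There is one attempt and no reset: what is moved stays moved. The work goes in short steps, Python scripts to look and compute and a shell command to move; the robot and the scene stay as the last step left them, time stands still between calls to the robot, and variables do not carry over. Pictures are saved under pics/ and viewed, at most 10 in all, crops included, and the job is handed in when it is done.

```bash
ls; mkdir -p pics; python3 - <<'E'
from cell import r
import cv2
for n in("top","scene"):
    f=r.grab_frame(n); cv2.imwrite(f"pics/{n}0.png",cv2.resize(f["img"][:,:,::-1],(800,600),interpolation=cv2.INTER_CUBIC))
    print(n,f["intrinsics"].tolist(),f["extrinsics"].round(4).tolist())
print(r.state())
E
```

```text
pics
top [[456.5822103260607, 0.0, 254.95360757762145], [0.0, 456.5822103260607, 189.84909392333444], [0.0, 0.0, 1.0]] [[-0.0092, -0.9997, -0.0235, 0.0568], [-0.9979, 0.0107, -0.0635, 0.5719], [0.0637, 0.0228, -0.9977, 1.1801], [0.0, 0.0, 0.0, 1.0]]
scene [[418.3556040425371, 0.0, 257.9423332224926], [0.0, 418.3556040425371, 194.18540060632535], [0.0, 0.0, 1.0]] [[0.2466, 0.9691, 0.005, -0.1916], [0.6755, -0.1682, -0.7179, -0.3109], [-0.6949, 0.1804, -0.6961, 1.3559], [0.0, 0.0, 0.0, 1.0]]
{'time': 0.1, 'joints': array([-1.32000745e+00,  2.87083337e-01,  1.57808172e+00,  5.10531398e-06,
        1.27859235e+00, -1.50012182e-01]), 'joint_vel': array([ 1.63869133e-03, -1.13967660e-04, -3.57207624e-03,  2.27829704e-04,
       -9.71227299e-05, -1.79065959e-03]), 'joint_efforts': array([ 1.58480201e-03, -4.07292759e+01, -2.93698543e+01, -1.27182393e-04,
        3.39733859e-03,  4.96995085e-06]), 'tool_pos': array([ 0.26323559, -0.62094846,  0.25505359]), 'orientation': array([-3.07660120e+00, -6.24938588e-01,  1.63487730e-04]), 'contact_force': array([-0.51719961, -0.64891975, -0.35946855]), 'moment': array([-0.05403818, -0.00499833, -0.00075395]), 'grasp_force': 0.0, 'finger_gap': 0.08510240016198549}
```

View pics/top0.png

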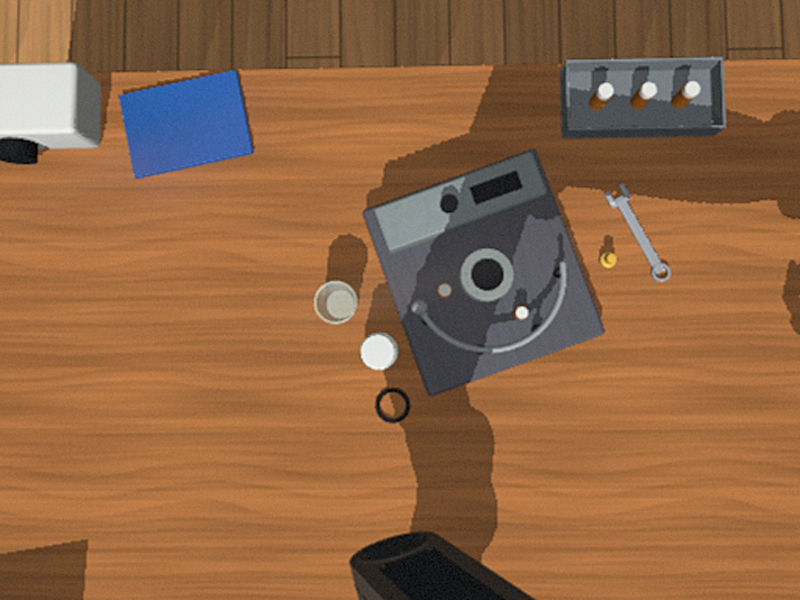

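View pics/scene0.png

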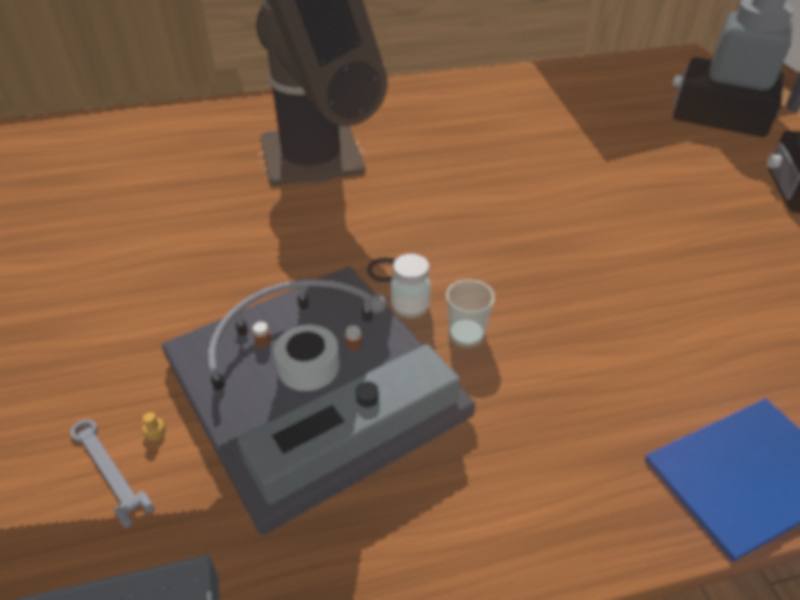

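The top view shows the heater top at (487,275), the ball at (419,308), front plate corners at (431,394) and (604,331), and the plain end at about (562,262). The scene view shows the heater at (306,346), the ball at (378,305), and corners at (350,270) and (165,348). I'll fit the stand pose from these.

```bash
cat > h.py <<'E'
import numpy as np,cv2,json
from cell import r
def proj(f,P):
    E=f["extrinsics"];c=np.asarray(P)@E[:3,:3].T+E[:3,3];u=c@f["intrinsics"].T;return u[:,:2]/u[:,2:]
def world(p,P):
    c,s=np.cos(p[2]),np.sin(p[2]);P=np.asarray(P,float)
    return np.c_[p[0]+c*P[:,0]-s*P[:,1],p[1]+s*P[:,0]+c*P[:,1],P[:,2]]
def arc(a,z=.09,R=.12):
    a=np.radians(np.atleast_1d(a)); return np.c_[-R*np.cos(a),R*np.sin(a),0*a+z]
E
python3 - <<'E'
from h import *
from scipy.optimize import least_squares
F={n:r.grab_frame(n) for n in("top","scene")}
ball=arc(84,.085)[0]
M=[[0,0,.08],ball,[-.165,.155,.04],[-.165,-.155,.04]]
obs={"top":[(487,275),(419,308),(431,394),(604,331)],"scene":[(306,346),(378,305),(350,270),(165,348)]}
res=lambda p:np.concatenate([(proj(F[n],world(p,M))-((np.array(obs[n])+.5)*.64-.5)).ravel() for n in F])
s=least_squares(res,[.6,-.1,-.3],loss="soft_l1");p=s.x;print(p,res(p).round(1).reshape(-1,2).tolist())
np.save("p.npy",p)
out=[]
for n,(x,y,w,h) in {"top":(220,85,180,180),"scene":(95,160,220,180)}.items():
    k=4 if n=="top" else 3.6
    im=cv2.resize(F[n]["img"][y:y+h,x:x+w,::-1],None,fx=600/h*0.66,fy=600/h*.66,interpolation=cv2.INTER_CUBIC);k=600/h*.66
    for q in proj(F[n],world(p,np.r_[arc(np.arange(-78,85,9)),M])): cv2.circle(im,tuple(int(v) for v in ((q-[x,y]+.5)*k)),1,(0,0,255),-1)
    for q in proj(F[n],world(p,arc([66-22*i for i in range(7)]))): cv2.circle(im,tuple(int(v) for v in ((q-[x,y]+.5)*k)),4,(0,255,0),1)
    out.append(im[:396])
m=np.hstack([o[:390] for o in out]);print(m.shape);cv2.imwrite("pics/fit.png",m[:,:800] if m.shape[1]<=800 else cv2.resize(m,(800,int(m.shape[0]*800/m.shape[1]))))
print(world(p,arc([66-22*i for i in range(7)])).round(3).tolist())
E
```

```text
[ 0.61143408 -0.08834293  0.35235801] [[-1.3, -3.8], [-0.8, -3.3], [-0.4, 3.3], [2.4, 0.6], [0.9, 1.9], [0.3, 0.1], [-2.5, -5.3], [-5.3, -3.9]]
(390, 880, 3)
[[0.528, -0.002, 0.09], [0.502, -0.04, 0.09], [0.491, -0.085, 0.09], [0.499, -0.13, 0.09], [0.523, -0.169, 0.09], [0.559, -0.196, 0.09], [0.603, -0.208, 0.09]]
```

View pics/fit.png

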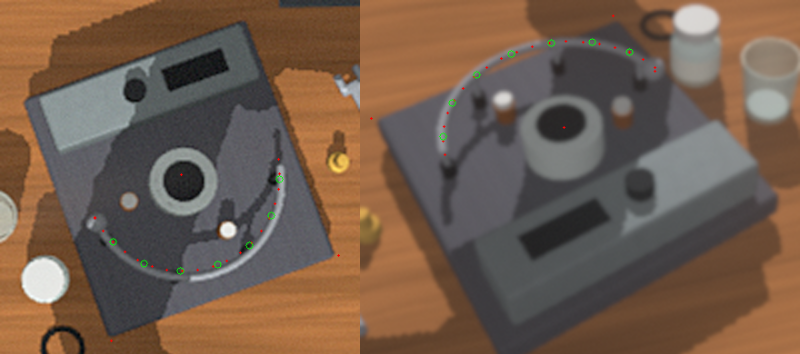

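The overlay shows that the plate corners don't fit: the plate isn't centred on the heater. In the top view the rail lies about 4 px nearer the front than the model. I'll refit on the heater, ball and points along the rail.

```bash
python3 - <<'E'
from h import *
from scipy.optimize import least_squares
F={n:r.grab_frame(n) for n in("top","scene")}
M=[[0,0,.08],arc(84,.085)[0],arc(-78,.085)[0]]
obs={"top":[(487,275),(419,308),(562,262)],"scene":[(306,346),(378,305),(214,372)]}
rail={"top":[(564,290),(553,320),(530,340),(493,350),(455,340)],"scene":[(212,350),(232,315),(265,293),(300,284),(340,287)]}
g=np.arange(-78,84,.5)
S=lambda o:(np.array(o)+.5)*.64-.5
def res(p):
    o=[]
    for n in F:
        o.append((proj(F[n],world(p,M))-S(obs[n])).ravel())
        c=proj(F[n],world(p,arc(g,.087)))
        o.append(np.linalg.norm(c[None]-S(rail[n])[:,None],axis=2).min(1))
    return np.concatenate(o)
p=least_squares(res,[.6,-.09,.35],loss="soft_l1",diff_step=1e-4).x;print(p,res(p).round(1))
np.save("p.npy",p)
out=[]
for n,(x,y,w,h) in {"top":(240,110,140,140),"scene":(125,160,140,140)}.items():
    k=400/h
    im=cv2.resize(F[n]["img"][y:y+h,x:x+w,::-1],None,fx=k,fy=k,interpolation=cv2.INTER_CUBIC)
    for q in proj(F[n],world(p,np.r_[arc(np.arange(-78,85,9)),M])): cv2.circle(im,tuple(int(v) for v in ((q-[x,y]+.5)*k)),1,(0,0,255),-1)
    out.append(im)
cv2.imwrite("pics/fit2.png",np.hstack(out))
print(world(p,arc([66-22*i for i in range(7)])).round(3).tolist())
E
```

```text
[ 0.60545259 -0.09065455  0.34659432] [-0.3 -1.4  0.  -1.2 -0.1 -0.4  1.7  3.2  2.5  1.2  0.6 -0.6  0.  -1.2
 -1.4 -0.7 -1.5  0.4  1.5  1.4  1.4  1.7]
[[0.522, -0.004, 0.09], [0.496, -0.042, 0.09], [0.486, -0.086, 0.09], [0.493, -0.131, 0.09], [0.516, -0.171, 0.09], [0.553, -0.198, 0.09], [0.597, -0.21, 0.09]]
```

View pics/fit2.png

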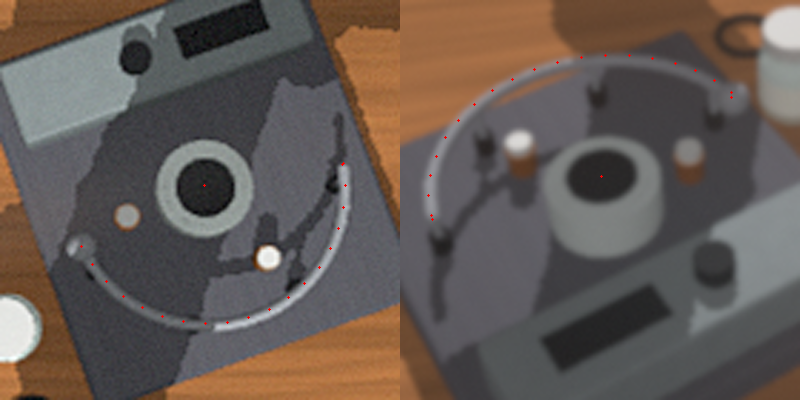

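The rail now fits to within 3–4 mm. Next I'll move above the rail with the fingers closed and check with the wrist camera.

```bash
cat >> h.py <<'E'
from scipy.spatial.transform import Rotation as Ro
def rows(T,base=None,ori=None):
    s=r.state();b=s["tool_pos"] if base is None else base
    R=Ro.from_rotvec(s["orientation"] if ori is None else ori)
    return (R.inv().apply(np.atleast_2d(T)-b)/.15).round(3).tolist()
E
python3 - <<'E'
from h import *
s=r.state();print(Ro.from_rotvec(s["orientation"]).as_matrix().round(3).tolist())
d=np.array([.48,-.11,.29])-s["tool_pos"];print([ [a[0] for a in [rows(s["tool_pos"]+d*f)]] for f in (1,)])
F=r.grab_frame("top"); q=(np.array([(379,352),(336,302)])+.5)*.64-.5
for u,h in zip(q,(.085,.08)):
    E=F["extrinsics"];ray=E[:3,:3].T@np.linalg.inv(F["intrinsics"])@np.r_[u,1];c=-E[:3,:3].T@E[:3,3];print((c+ray*(h-c[2])/ray[2]).round(3))
E
```

```text
[[0.921, 0.39, -0.0], [0.39, -0.921, 0.001], [0.0, -0.001, -1.0]]
[[[2.66, -2.575, -0.225]]]
[0.481 0.081 0.085]
[0.561 0.15  0.08 ]
```

```bash
for i in 1; do
python3 -m inch '[[0.89,-0.86,-0.2,0,0,0,-1],[0.89,-0.86,-0.2,0,0,0,-1],[0.89,-0.86,-0.2,0,0,0,-1],[0.89,-0.86,-0.2,0,0,0,-1],[0.89,-0.86,-0.2,0,0,0,-1]]' 20
python3 -m inch '[[0.89,-0.86,-0.1,0,0,0,-1],[0.89,-0.86,-0.1,0,0,0,-1],[0.89,-0.86,-0.1,0,0,0,-1],[0.89,-0.86,-0.1,0,0,0,-1],[0.89,-0.86,-0.1,0,0,0,-1]]'
python3 -m inch '[[0.88,-0.86,0,0,0,0,-1],[0.88,-0.86,0,0,0,0,-1],[0.88,-0.86,0,0,0,0,-1],[0.88,-0.86,0,0,0,0,-1],[0.88,-0.86,0,0,0,0,-1],[0.88,-0.86,0,0,0,0,-1]]'; done
python3 - <<'E'
from h import *
s=r.state();print(s)
f=r.grab_frame("wrist");p=np.load("p.npy")
im=cv2.resize(f["img"][:,:,::-1],(800,600),interpolation=cv2.INTER_CUBIC)
for q in proj(f,world(p,np.r_[arc(np.arange(-78,85,9)),[[0,0,.08]]])): cv2.circle(im,tuple(int(v) for v in (q+.5)/.64),2,(0,0,255),-1)
cv2.imwrite("pics/w1.png",im)
E
```

```text
time: 0.98
tool_pos: [0.336, -0.4507, 0.2866]
orientation: [3.078, 0.626, -0.0]
contact_force: [-0.9, 0.9, 0.6]
finger_gap: 0.0001
grasp_force: 0.0
time: 1.6
tool_pos: [0.4084, -0.2808, 0.3011]
orientation: [3.079, 0.624, -0.001]
contact_force: [-0.8, -0.1, -0.6]
finger_gap: 0.0003
grasp_force: 0.0
time: 2.35
tool_pos: [0.4795, -0.1114, 0.3011]
orientation: [-3.08, -0.62, 0.001]
contact_force: [0.2, -0.3, -0.1]
finger_gap: -0.0
grasp_force: 0.0
{'time': 2.35, 'joints': array([-4.34625073e-01, -1.59383703e-01,  1.96334708e+00, -3.80256483e-04,
        1.33817037e+00,  7.38719763e-01]), 'joint_vel': array([ 0.0003741 , -0.00505924,  0.00363341,  0.00289096, -0.00066934,
       -0.00083582]), 'joint_efforts': array([ 3.17031015e-01, -2.34692949e+01, -2.98335904e+01,  9.18836711e-03,
        2.24780335e-03, -2.15431850e-03]), 'tool_pos': array([ 0.47947368, -0.11143554,  0.30106073]), 'orientation': array([-3.07971381e+00, -6.20344975e-01,  1.02906258e-03]), 'contact_force': array([ 0.24926893, -0.30960315, -0.06165271]), 'moment': array([-0.00311512,  0.01161258,  0.0055096 ]), 'grasp_force': 0.0, 'finger_gap': -4.135616264013206e-06}
```

View pics/w1.png

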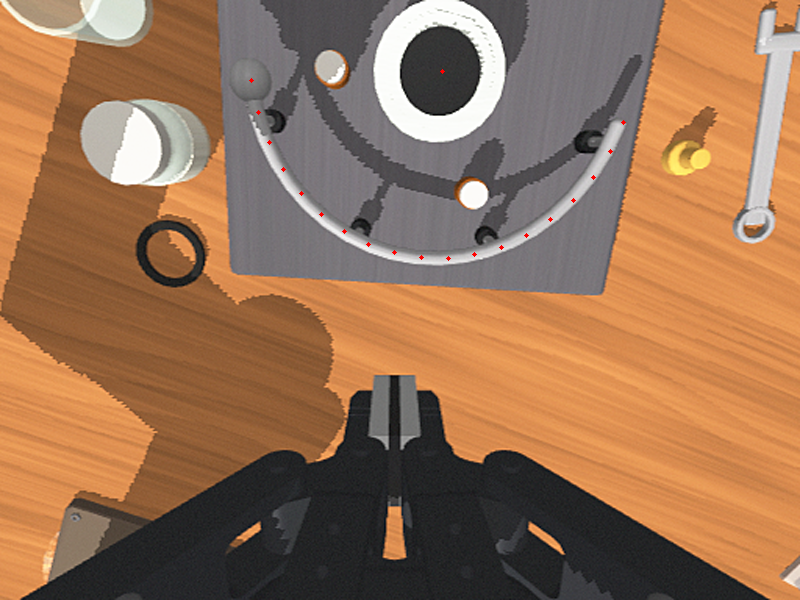

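The wrist view shows the predicted arc lying on the rail to about 1 mm, with the ball at (251,81), the plain end at (620,120) and the heater at (441,70). The jar is clear of the start. Next I'll move to just above the start.

```bash
python3 - <<'E'
from h import *
p=np.load("p.npy");T=world(p,arc(67.5,0,.1205))[0]
print(rows([[T[0],T[1],.16],[T[0],T[1],.121]]))
E
```

```text
[[0.559, -0.559, 0.941], [0.559, -0.558, 1.201]]
```

```bash
python3 -m inch '[[0.559,-0.559,0.3,0,0,0,-1],[0.559,-0.559,0.6,0,0,0,-1],[0.559,-0.559,0.8,0,0,0,-1],[0.559,-0.559,0.941,0,0,0,-1],[0.559,-0.559,0.941,0,0,0,-1],[0.559,-0.559,0.941,0,0,0,-1],[0.559,-0.559,0.941,0,0,0,-1]]'
python3 -m inch '[[0,0,0.15,0,0,0,-1],[0,0,0.26,0,0,0,-1],[0,0,0.26,0,0,0,-1],[0,0,0.26,0,0,0,-1]]'
python3 - <<'E'
from h import *
p=np.load("p.npy");s=r.state();print(s["tool_pos"],s["contact_force"],world(p,arc(67.5,0,.1205))[0])
f=r.grab_frame("wrist")
cv2.imwrite("pics/w2.png",cv2.resize(f["img"][:,:,::-1],(800,600),interpolation=cv2.INTER_CUBIC)[200:560])
E
```

```text
time: 3.28
tool_pos: [0.5254, -0.0004, 0.1622]
orientation: [3.078, 0.623, 0.005]
contact_force: [-0.9, 0.0, 0.0]
finger_gap: 0.0002
grasp_force: 0.0
time: 3.78
tool_pos: [0.5247, 0.0003, 0.1218]
orientation: [3.078, 0.625, 0.001]
contact_force: [0.2, -0.5, 0.2]
finger_gap: 0.0002
grasp_force: 0.0
[5.24708891e-01 2.85249662e-04 1.21824884e-01] [ 0.21867526 -0.47831804  0.1987644 ] [ 0.52426379 -0.0016117   0.        ]
```

View pics/w2.png

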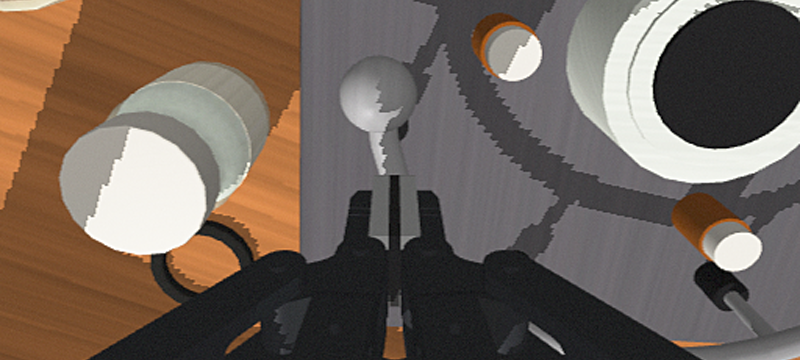

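The tips are over the rail with the ball ahead of them and a clear gap. Pressing down.

```bash
python3 -m inch '[[0,0,0.03,0,0,0,-1],[0,0,0.05,0,0,0,-1],[0,0,0.07,0,0,0,-1],[0,0,0.085,0,0,0,-1],[0,0,0.085,0,0,0,-1],[0,0,0.085,0,0,0,-1]]'
python3 - <<'E'
from h import *
p=np.load("p.npy");s=r.state();print(s["tool_pos"],s["contact_force"],s["moment"])
b=s["tool_pos"]
a=np.linspace(67.5,-68.5,25)[1:]
T=world(p,arc(a,.109,.1205))
R=rows(T)
for i in (0,12): print(rows(T[i:i+12],b if i==0 else T[11]))
E
```

```text
time: 4.58
tool_pos: [0.5245, 0.0004, 0.1087]
orientation: [3.079, 0.625, 0.001]
contact_force: [-0.4, -0.4, 3.1]
finger_gap: 0.0005
grasp_force: 1.6
[5.24498904e-01 4.11053309e-04 1.08749592e-01] [-0.38723125 -0.3840118   3.14563442] [-0.01767473  0.00436937 -0.00131958]
[[-0.08, 0.042, -0.002], [-0.15, 0.079, -0.002], [-0.217, 0.123, -0.002], [-0.278, 0.173, -0.002], [-0.334, 0.229, -0.002], [-0.385, 0.291, -0.002], [-0.429, 0.357, -0.002], [-0.466, 0.427, -0.002], [-0.497, 0.5, -0.002], [-0.52, 0.576, -0.002], [-0.535, 0.654, -0.002], [-0.542, 0.733, -0.002]]
[[0.0, 0.079, 0.0], [0.008, 0.158, 0.0], [0.024, 0.236, 0.0], [0.048, 0.312, 0.0], [0.079, 0.385, 0.0], [0.117, 0.455, 0.0], [0.161, 0.521, 0.0], [0.212, 0.582, 0.0], [0.269, 0.637, 0.0], [0.331, 0.687, 0.0], [0.398, 0.73, 0.0], [0.468, 0.767, 0.0]]
```

3.1 N corresponds to about 6 mm down, so I'll start the stroke.

```bash
python3 -m inch '[[-0.08,0.042,0,0,0,0,-1],[-0.15,0.079,0,0,0,0,-1],[-0.217,0.123,0,0,0,0,-1],[-0.278,0.173,0,0,0,0,-1],[-0.334,0.229,0,0,0,0,-1],[-0.385,0.291,0,0,0,0,-1]]'
python3 - <<'E'
from h import *
p=np.load("p.npy");s=r.state();print(s["tool_pos"],s["contact_force"])
d=s["tool_pos"][:2]-p[:2];print(np.hypot(*d))
E
```

```text
time: 5.32
tool_pos: [0.4876, -0.063, 0.1083]
orientation: [-3.078, -0.625, 0.001]
contact_force: [1.1, 2.8, 3.7]
finger_gap: 0.0001
grasp_force: 1.7
[ 0.48756564 -0.06297555  0.10830059] [1.08844808 2.82222404 3.65454361]
0.1210927719314768
```

```bash
python3 -m inch '[[-0.044,0.066,0,0,0,0,-1],[-0.081,0.136,0,0,0,0,-1],[-0.112,0.209,0,0,0,0,-1],[-0.135,0.285,0,0,0,0,-1],[-0.150,0.363,0,0,0,0,-1],[-0.157,0.442,0,0,0,0,-1],[-0.157,0.521,0,0,0,0,-1]]'
python3 - <<'E'
from h import *
p=np.load("p.npy");s=r.state();b=s["tool_pos"];print(b,s["contact_force"])
d=b[:2]-p[:2];print(np.hypot(*d))
a=np.linspace(67.5,-68.5,25)[13:]
print(a[0]); print(rows(world(p,arc(a,.109,.1205)),world(p,arc(a[0],.109,.1205))[0]))
print(b-world(p,arc(a[0],.109,.1205))[0])
E
```

```text
time: 6.2
tool_pos: [0.497, -0.1442, 0.1083]
orientation: [-3.079, -0.625, 0.001]
contact_force: [-0.7, 2.2, 3.4]
finger_gap: 0.0002
grasp_force: 1.7
[ 0.49702793 -0.14417998  0.10831954] [-0.71466014  2.24750022  3.41431163]
0.12091682435694145
-6.166666666666671
[[0.0, 0.0, 0.0], [0.008, 0.079, -0.0], [0.024, 0.157, -0.0], [0.048, 0.233, -0.0], [0.078, 0.306, -0.0], [0.116, 0.376, -0.0], [0.161, 0.441, -0.0], [0.212, 0.502, -0.0], [0.269, 0.558, -0.0], [0.331, 0.608, -0.0], [0.397, 0.651, -0.0], [0.468, 0.687, -0.0]]
[-0.00014309 -0.00065435 -0.00068046]
```

```bash
python3 -m inch '[[0.008,0.079,0,0,0,0,-1],[0.024,0.157,0,0,0,0,-1],[0.048,0.233,0,0,0,0,-1],[0.078,0.306,0,0,0,0,-1],[0.116,0.376,0,0,0,0,-1],[0.161,0.441,0,0,0,0,-1],[0.212,0.502,0,0,0,0,-1]]'
python3 - <<'E'
from h import *
p=np.load("p.npy");s=r.state();b=s["tool_pos"];d=b-np.r_[p[:2],0];print(b,s["contact_force"],np.hypot(*d[:2]))
E
```

```text
time: 7.08
tool_pos: [0.5563, -0.2008, 0.1084]
orientation: [3.078, 0.625, -0.0]
contact_force: [-1.7, 1.0, 3.0]
finger_gap: -0.0
grasp_force: 1.7
[ 0.55625728 -0.20082985  0.10842145] [-1.7382492   1.04127342  3.03697212] 0.12065975463536421
```

```bash
python3 -m inch '[[0.057,0.056,0,0,0,0,-1],[0.119,0.106,0,0,0,0,-1],[0.185,0.149,0,0,0,0,-1],[0.256,0.185,0,0,0,0,-1],[0.256,0.185,0,0,0,0,-1],[0.256,0.185,0,0,0,0,-1]]'
python3 - <<'E'
from h import *
p=np.load("p.npy");s=r.state();b=s["tool_pos"];print(b,s["contact_force"],world(p,arc([-66,-68.5],.109)))
E
```

```text
time: 7.82
tool_pos: [0.6032, -0.2112, 0.1092]
orientation: [3.077, 0.625, 0.006]
contact_force: [2.3, -0.1, 3.0]
finger_gap: -0.0
grasp_force: 1.5
[ 0.60319456 -0.21116974  0.10920992] [ 2.30408363 -0.06293602  3.02381872] [[ 0.59678598 -0.21034118  0.109     ]
 [ 0.60201488 -0.2106053   0.109     ]]
```

The tips are past mark 6 with the rail still pressed at 3 N. Lifting off straight up.

```bash
python3 -m inch '[[0,0,-0.03,0,0,0,-1],[0,0,-0.08,0,0,0,-1],[0,0,-0.2,0,0,0,-1],[0,0,-0.5,0,0,0,-1],[0,0,-0.9,0,0,0,-1],[0,0,-0.9,0,0,0,-1],[0,0,-0.9,0,0,0,-1],[0,0,-0.9,0,0,0,-1]]'
python3 - <<'E'
from h import *
f=r.grab_frame("wrist");g=r.grab_frame("scene")
cv2.imwrite("pics/end.png",np.hstack([cv2.resize(i["img"][:,:,::-1],(400,300),interpolation=cv2.INTER_AREA) for i in (f,g)]))
E
```

```text
time: 8.82
tool_pos: [0.6007, -0.2104, 0.2414]
orientation: [-3.076, -0.625, 0.005]
contact_force: [-0.4, 0.8, -1.3]
finger_gap: -0.0
grasp_force: 0.0
```

View pics/end.png

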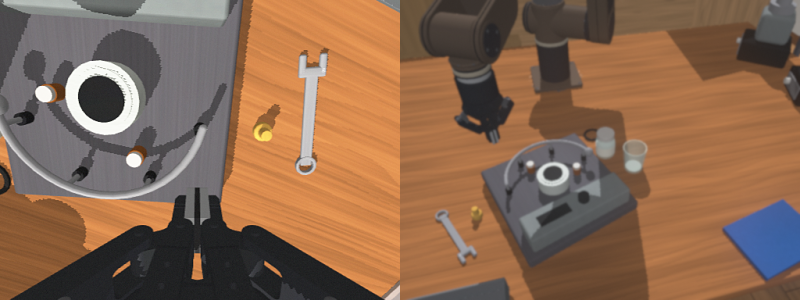

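The gripper is clear of the rail, both vials are standing, and the wrench (306,110) and fitting (263,131) are undisturbed. Handing in.

```bash
python3 -c "
from cell import r
print(r.hand_in())"
```

```text
the job is handed in; nothing more can be done
None
```

I pressed the rail at about 3–3.7 N (roughly 6–7 mm down, well short of its 14 mm stop) from just beside the ball to past mark 6 in one stroke, checking the force between segments. I then lifted straight off, left everything around it standing, and handed the job in at about 9 s; the verdict was not shown.

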